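# Sign a driver in at the depot's roll-call counter

## Task

Sign the driver in at the roll-call counter: gently press fully down the large round key on the breath tester, then the long bar key on the record printer (both stay down), and last tap the plunger of the call bell to ring it. Only touch: pick nothing up, do not push the bell about, do not press the two smaller keys, and leave everything else where it stands.

Things in the scene. Friction and masses are not known exactly. Their poses are not given: they have to be found in the camera images.
- tester: Breath tester fixed to the counter: white rounded box 150 (x) x 96 (y) x 50 mm high, with two round grey keys on its top and, on its far (+x) end, a steel block up to 79 mm high with a white mouth tube sloping up to 102 mm. Origin: centre of its underside; x points from the small key's end to the steel block, z up.
- wake_key_top (a point): Centre of the top face of the tester's LARGE round key (28 mm across, top 66 mm above the counter, 16 mm proud of the box), 15 mm to -x of the tester's centre. Moves with the key and its cap.
- wake_key (a joint): Travel of the large round key, 0 = up, 0.008 m = fully down. It slides straight down 8 mm with about 3 N, stays where it is pushed and does not spring back; once it is home its cap yields a further 4 mm on a spring (5 N to start, 11 N at the end, then a firm stop) and comes back when let go.
- spare_key_top (a point): Centre of the top of the tester's SMALL round key (14 mm across, top 66 mm above the counter), 60 mm to -x of the tester's centre, 45 mm from the large one. To be left alone.
- spare_key (a joint): Travel of the small round key, 0 = up, 0.008 m = down. Leave at 0.
- printer: Record printer fixed to the counter: grey box 140 (x) x 112 (y) mm, its front (-x) deck 60 mm high carrying two grey keys, its rear half a white roll cover 93 mm high with paper showing to 113 mm. Origin: centre of its underside; x points from the keys to the roll cover, z up.
- bar_key_top (a point): Centre of the top of the printer's LONG BAR key (16 mm along the printer's x, 46 mm along its y, top 76 mm above the counter, 16 mm proud of the deck), at x -43, y +18 mm from the printer's origin. Moves with the key and its cap.
- bar_key (a joint): Travel of the long bar key, 0 = up, 0.008 m = fully down. It slides straight down 8 mm with about 3 N, stays where it is pushed and does not spring back; once it is home its cap yields a further 4 mm on a spring (5 N to start, 11 N at the end, then a firm stop) and comes back when let go.
- square_key_top (a point): Centre of the top of the printer's small SQUARE key (12 x 12 mm, top 76 mm above the counter), at x -43, y -39 mm from the printer's origin, 57 mm from the bar key's centre. To be left alone.
- square_key (a joint): Travel of the small square key, 0 = up, 0.008 m = down. Leave at 0.
- bell: Loose steel call bell, 86 mm across, about 0.35 kg: a dome 48 mm high on a black foot, a plunger on top. Origin: centre of its underside, z up.
- plunger_top (a point): Top of the bell's plunger, a dark steel stub 16 mm across on the bell's axis, 63 mm above the counter, 15 mm above the dome. Moves with the plunger.
- plunger (a joint): Travel of the bell's plunger, 0 = up, 0.006 m = fully down, where it meets a rubber-cushioned stop (a few N per mm). A spring takes about 1.6 N to start it, 2.8 N at 3 mm (where it rings) and 4 N at the bottom, and lifts it again.
- stamp: Wooden-handled rubber stamp standing upright, 32 mm across, 61 mm high, in front of the tester (on its robot side). Origin: centre of its underside. A bystander, to be left alone.
- stapler: Black stapler, 36 x 110 x 38 mm, lying in front of the printer (on its robot side). Origin: centre of its underside. A bystander, to be left alone.
- tape_roll: Roll of paper tape lying flat, 64 mm across, 18 mm high, in front of the bell (on its robot side). Origin: centre of its underside. A bystander, to be left alone.
- mug: White mug, 80 mm across, 90 mm high; it stands behind or at either side of the work. Origin: centre of its underside. A bystander, to be left alone.
- sanitiser: Hand sanitiser bottle, 62 mm across, 150 mm high; it stands behind or at either side of the work. Origin: centre of its underside. A bystander, to be left alone.
- pen_cup: Empty dark steel pen cup, 72 mm across, 95 mm high; it stands behind or at either side of the work. Origin: centre of its underside. A bystander, to be left alone.
- hole_punch: Two-hole punch, 75 x 110 x 58 mm; it stands behind or at either side of the work. Origin: centre of its underside. A bystander, to be left alone.

How it is judged:
By the outcome, as a careful person would: the job done as asked, in the order asked, and still so for the second after the job is handed in, with the robot touching nothing.
It also fails if it takes over 48 s, if anything falls off the work surface, if the arm or the gripper's body presses on something with over 40 N, if the wrist force passes 120 N, or if a joint passes its speed limit or range.

## Robot

A 7-joint arm with a two-finger parallel gripper is mounted at the origin on the work surface. World frame = base frame: x ahead of the robot, y to its left, z up, the work surface at z = 0. Lengths are in m, angles in rad, forces in N, time in s.
With the tool pointing down it reaches from about 0.425 to 0.825 m from the base axis. Payload 3.6 kg.
Tool frame: the origin (TCP) lies between the finger pads; the fingertips stand 25 mm ahead of it and the grasp point (between the pads) lies 6 mm ahead of it; z points along the fingers, x is the direction in which the jaws open and shut, and the axes are right-handed (so a half turn about z gives the same grasp; the last joint's range is limited). The gripper opens to 85 mm and grips with 20 to 120 N. Pads are 22 mm wide; open, the fingers measure 114 mm over their backs; the gripper's body (76 mm by 85 mm) begins 54 mm behind the grasp point. The pads swing forward as they close: fully open they stand 13 mm farther back than shut.
Start: joints at [1.286, 0.615, -0.013, 1.423, 0.008, 1.103, -0.04], TCP at [0.166, -0.628, 0.256] pointing down, gripper open.
Joint ranges: [-3.12, 3.12], [-0.3, 2.06], [-1.34, 1.32], [0.26, 2.42], [-1.36, 4.5], [0.01, 1.98], [-2.84, 2.84]. Speed limits (rad/s): [2.79, 2.79, 3.14, 3.14, 3.14, 3.14, 3.14].

## Interface

Orientations are given as a unit quaternion [x, y, z, w].
In Python, from bench import bot, planner, imaging gives the robot as it stands. Calls block until the motion is done:
- bot.move_ptp(position, orientation): joint-space move of the TCP to a pose.
- bot.line_to(position, max_speed=0.15, attitude=None, max_force=None): straight line of the TCP; attitude=None keeps the orientation; max_speed is the mean speed in m/s. With max_force (N) it stops when the force on the tool has changed by that much, and returns True; else False.
- bot.movej(angles): joint-space move.
- bot.grip(opening, strength=None): opening from 0.0 (shut) to 1.0 (fully open); strength is the grip in N (None keeps the last); returns when the fingers have stopped.
- bot.wait(seconds).
- planner.inverse_kinematics(position, orientation): joint angles nearest the present ones, or None.
- bot.get_state(): the state.
- imaging.capture(name): name is "scene" or "top" or "wrist"; returns a dict with "color" (400x640x3 uint8, red, green, blue), "depth" (400x640 float32, m along the optical axis (not along the pixel's ray), 0 where there is no reading), "mtx" (3x3 intrinsics, pixels), "origin" and "attitude" of the camera in the world. Camera axes: x right, y up, looking along -z (the intrinsics and any distortion apply to the point x, -y, -z); pixel columns grow to the right and rows downward; lengths in m; the calibration is good to about 2 mm. A picture is of the moment at which its call begins.
A pose or a line that the arm cannot do raises bot.MotionError and nothing moves.
- bot.job_done(): hands the job in, once; it reports no verdict.
The state is a dict: "time": time; "joint_pos": joint angles; "joint_velocities": joint speeds; "tau": joint torques, N m; "tool_pos": TCP position; "ee_rot": TCP orientation; "ft_force": force on the tool from outside, world axes, zero at the start; "wrist_torque": the same for the moment, N m; "opening": opening from 0.0 (shut) to 1.0 (fully open).
Only numpy, scipy, OpenCV 4.12 (cv2) and the standard library are available. Lean on these libraries where they do the work, as an engineer would, in place of code of your own. Each camera call takes 0.05 s, during which the arm holds its last target. There are 200 camera calls.

## Working session

There is one attempt and no reset: what is moved stays moved. The work goes in short steps, each a Python script; the robot and the scene stay as the last script left them, time stands still between calls to the robot, and variables do not carry over. Pictures are saved under pics/ and viewed, about 8 in all and at most 12, crops included, and the job is handed in when it is done.

```bash
mkdir -p pics; ls
cat > h.py <<'E'
import numpy as np, cv2
from scipy.spatial.transform import Rotation as R
from bench import bot, planner, imaging
def world(c):
    K=c["mtx"]; d=c["depth"]; v,u=np.mgrid[:d.shape[0],:d.shape[1]]
    x=(u-K[0][2])/K[0][0]*d; y=(v-K[1][2])/K[1][1]*d
    p=np.stack([x,-y,-d],-1)
    a=np.array(c["attitude"]); r=R.from_quat(a).as_matrix() if a.size==4 else a
    w=p@r.T+np.array(c["origin"]); w[d==0]=np.nan
    return w
def cap(n,f):
    c=imaging.capture(n); cv2.imwrite("pics/"+f+".png",c["color"][:,:,::-1]); np.savez("pics/"+f+".npz",**c)
    return c,world(c)
E
python3 - <<'E'
from h import *
for n in ("top","scene"):
    c,w=cap(n,n+"0"); print(n,c["origin"],c["attitude"],c["mtx"],{k:np.shape(v) for k,v in c.items()})
s=bot.get_state();print(s)
E
```

```text
pics
top [ 0.44993623 -0.01371565  1.34148447] [ 0.03644129 -0.02631901 -0.70521309  0.70756896] [[501.72218833   0.         311.81172453]
 [  0.         501.72218833 201.23841512]
 [  0.           0.           1.        ]] {'color': (400, 640, 3), 'depth': (400, 640), 'mtx': (3, 3), 'origin': (3,), 'attitude': (4,)}
scene [ 1.15549352 -0.49443564  0.73820402] [0.3768836  0.17541745 0.38014082 0.82624477] [[369.67773072   0.         319.20205682]
 [  0.         369.67773072 195.4478313 ]
 [  0.           0.           1.        ]] {'color': (400, 640, 3), 'depth': (400, 640), 'mtx': (3, 3), 'origin': (3,), 'attitude': (4,)}
{'time': 0.1, 'joint_pos': array([ 1.28548124,  0.61583558, -0.01259024,  1.42473753,  0.00809677,
        1.10341084, -0.04041646]), 'joint_velocities': array([ 8.19846677e-05, -3.60935953e-03,  9.47400302e-04, -4.07744684e-03,
       -2.03688189e-03, -4.56537671e-04, -1.83536883e-04]), 'tau': array([ 1.28004005e-03, -4.70382464e+01,  2.60345517e-01, -1.71570611e+01,
        1.01174827e-02,  5.84477879e-03, -1.56202560e-05]), 'tool_pos': array([ 0.1661959 , -0.62774193,  0.25524588]), 'ee_rot': array([ 7.92451505e-01, -6.09933802e-01, -9.40238348e-04, -6.97233272e-04]), 'ft_force': array([-1.06999947, -1.01076995,  0.80965936]), 'wrist_torque': array([ 0.01572803, -0.03800645, -0.00998614]), 'opening': 1.0059785251380042}
```

View pics/top0.png

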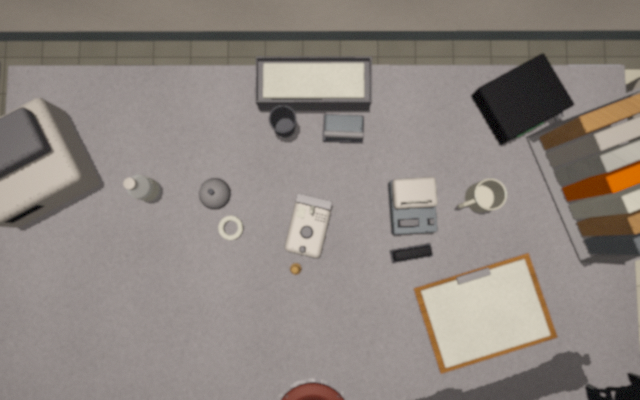

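View pics/scene0.png

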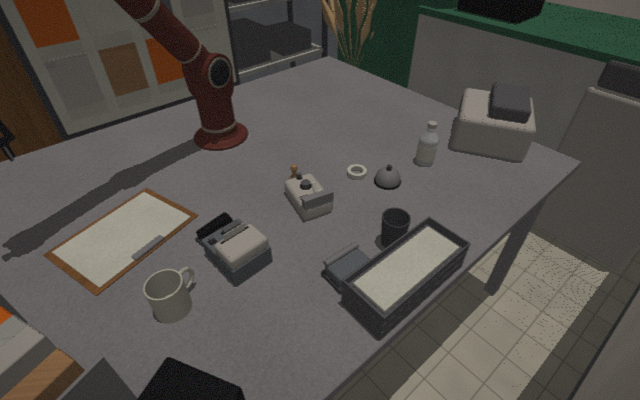

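The top view has +x up and +y left. The large key is near (307,232), the small key (302,249), the bar key (409,222), the square key (430,222) and the bell plunger (212,192).

Run:
```python
from h import *
z=np.load("pics/top0.npz"); c=dict(z); w=world(c)
for n,(u,v) in dict(wake=(307,232),spare=(302,249),bar=(409,222),sq=(430,222),bell=(212,192),table=(350,280)).items():
    print(n,np.round(w[v,u],4))
def reg(u0,u1,v0,v1,lo,hi):
    p=w[v0:v1,u0:u1].reshape(-1,3); m=(p[:,2]>lo)&(p[:,2]<hi); q=p[m]
    return len(q),q.mean(0).round(4),q.min(0).round(3),q.max(0).round(3),q
for n,a in dict(wake=(298,316,223,241,.058,.075),spare=(295,308,243,256,.058,.075),bar=(398,422,214,232,.068,.083),sq=(423,438,214,232,.068,.083),plung=(200,225,180,205,.053,.075),belldome=(190,235,170,212,.01,.075)).items():
    try: print(n,reg(*a)[:4])
    except Exception as e: print(n,e)
# orientation
for n,a in dict(tester=(280,335,190,265,.04,.056),printer=(380,445,170,240,.05,.066),cover=(380,445,170,240,.085,.1)).items():
    q=reg(*a)[4]; print(n,cv2.minAreaRect(q[:,:2].astype(np.float32)))
big=cv2.resize(c["color"][160:270,190:450,::-1],None,fx=3,fy=3,interpolation=cv2.INTER_CUBIC); cv2.imwrite("pics/crop.png",big)
```

```text
wake [0.4851 0.0167 0.0643]
spare [0.442  0.029  0.0706]
bar [ 0.5107 -0.24    0.0769]
sq [ 0.5111 -0.2934  0.0732]
bell [0.587  0.2617 0.062 ]
table [ 0.3602 -0.0964 -0.0048]
wake (94, array([0.4853, 0.0194, 0.0656]), array([0.472, 0.007, 0.059]), array([0.498, 0.032, 0.071]))
spare (22, array([0.4418, 0.0294, 0.0663]), array([0.437, 0.024, 0.062]), array([0.447, 0.034, 0.071]))
bar (116, array([ 0.5094, -0.2385,  0.0755]), array([ 0.501, -0.261,  0.07 ]), array([ 0.519, -0.216,  0.082]))
sq (26, array([ 0.5136, -0.2953,  0.0749]), array([ 0.508, -0.301,  0.07 ]), array([ 0.519, -0.289,  0.079]))
plung (34, array([0.5886, 0.2675, 0.0614]), array([0.582, 0.26 , 0.054]), array([0.595, 0.279, 0.07 ]))
belldome (717, array([0.5865, 0.2631, 0.0369]), array([0.547, 0.227, 0.01 ]), array([0.63 , 0.306, 0.07 ]))
tester ((0.49478432536125183, 0.017198484390974045), (0.09518387168645859, 0.13772304356098175), 76.45734405517578)
printer ((0.5534127950668335, -0.2544313669204712), (0.13997700810432434, 0.11268413066864014), 3.785454750061035)
cover ((0.5841837525367737, -0.252471387386322), (0.07486552745103836, 0.10789947211742401), 3.366034746170044)
```

View pics/crop.png

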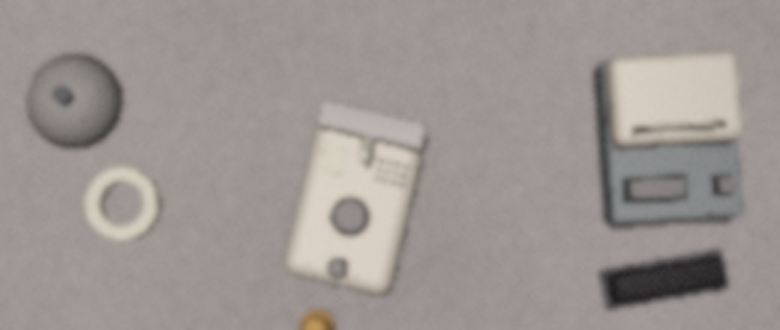

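```bash
cat >> h.py <<'E'
def q(deg):
    a=np.radians(deg)/2; return [np.cos(a),np.sin(a),0,0]
def st():
    s=bot.get_state(); print(round(s["time"],2),s["tool_pos"].round(4),s["ft_force"].round(2),round(s["opening"],3)); return s
E
python3 - <<'E'
from h import *
bot.grip(0.0); st()
bot.move_ptp([0.485,0.0185,0.20],q(-103.5)); st()
c,w=cap("wrist","w1"); print(c["origin"],c["attitude"],c["mtx"])
E
```

```text
0.87 [ 0.1664 -0.6283  0.2563] [0.48 1.09 0.23] -0.001
3.42 [0.4853 0.0175 0.2   ] [-0.34 -0.5  -0.17] 0.003
[ 5.63017383e-01 -4.86832159e-04  3.17249917e-01] [ 0.09866775 -0.12448245  0.7758762  -0.61056115] [[336.57562415   0.         315.67870331]
 [  0.         336.57562415 205.78437094]
 [  0.           0.           1.        ]]
```

View pics/w1.png

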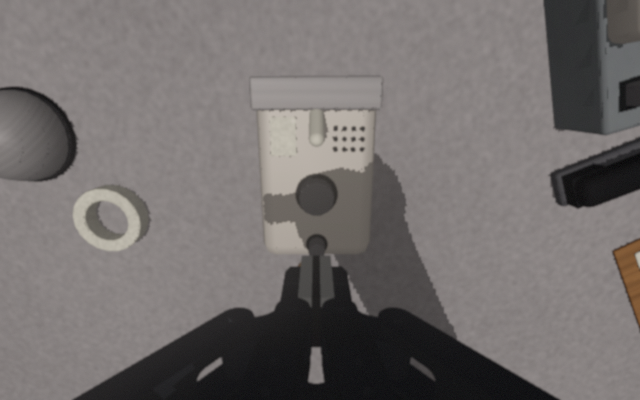

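The wrist view shows the large key at (316,194), the small key at (316,244) and the shut fingertips at (316,258), with the jaws lined up with the tester.

Run:
```python
from h import *
c=dict(np.load("pics/w1.npz")); w=world(c)
for u,v in [(316,194),(316,244),(316,180),(316,208),(308,262),(325,262),(308,275),(325,290),(292,275),(340,275),(245,315),(385,315),(200,330)]: print(u,v,w[v,u].round(4))
p=w[175:215,296:338].reshape(-1,3); m=(p[:,2]>.061)&(p[:,2]<.072); k=p[m]; print(m.sum(),k.mean(0),k.min(0),k.max(0))
```

```text
316 194 [0.4914 0.0163 0.0654]
316 244 [0.45   0.0263 0.0654]
316 180 [0.5008 0.014  0.0593]
316 208 [0.48   0.019  0.0647]
308 262 [0.4966 0.0188 0.1861]
325 262 [0.4941 0.0118 0.1844]
308 275 [0.4962 0.0187 0.1964]
325 290 [0.4945 0.0123 0.2073]
292 275 [0.4942 0.0264 0.19  ]
340 275 [0.4892 0.0065 0.1897]
245 315 [0.5021 0.0378 0.2242]
385 315 [ 0.4919 -0.0065  0.225 ]
200 330 [0.5054 0.0494 0.2322]
940 [0.48831697 0.01702242 0.06538992] [0.4739668  0.00359629 0.06101907] [0.50115768 0.03070305 0.06784216]
```

```bash
cat >> h.py <<'E'
def press(x,y,yaw,ztop,depth,f,hover=.012,v=.015):
    bot.line_to([x,y,ztop+.025+hover],.15,attitude=q(yaw)); bot.wait(.2); st()
    print("stopped",bot.line_to([x,y,ztop+.025-depth],v,max_force=f)); st()
    bot.wait(.2); return st()
E
python3 - <<'E'
from h import *
press(.4875,.0175,-103.5,.066,.0105,8)
E
```

```text
4.47 [0.4881 0.0175 0.1039] [-0.62  0.61 -0.85] 0.001
stopped True
5.91 [0.4875 0.0175 0.0814] [-1.03  0.18  6.92] 0.003
6.11 [0.4875 0.0175 0.0816] [-0.24 -0.75  7.34] -0.002
```

Depth of 9.4 mm at 7.3 N matches 8 mm of travel plus about 1.5 mm of cap spring, so the key is home. Next I retract, check the key height, and look at the printer from close by.

Run:
```python
from h import *
bot.line_to([.4875,.0175,.16],.15)
c,w=cap("wrist","w2")
def blob(w,c0,r,lo,hi):
    d=np.hypot(w[...,0]-c0[0],w[...,1]-c0[1]); m=(d<r)&(w[...,2]>lo)&(w[...,2]<hi); k=w[m]; return len(k),k.mean(0).round(4),np.median(k[:,2]).round(4),k.min(0).round(3),k.max(0).round(3)
print("wake",blob(w,(.4883,.017),.010,.045,.075)); print("spare",blob(w,(.4447,.0275),.006,.045,.075))
bot.move_ptp([.5095,-.2385,.20],q(-86)); st()
c,w=cap("wrist","w3")
print("bar",blob(w,(.5095,-.2385),.032,.071,.081)); print("sq",blob(w,(.5136,-.2953),.012,.071,.081))
m=(w[...,2]>.071)&(w[...,2]<.081)&(np.hypot(w[...,0]-.5095,w[...,1]+.2385)<.032)
print(cv2.minAreaRect(w[m][:,:2].astype(np.float32)))
```

```text
wake (616, array([0.4884, 0.017 , 0.0576]), np.float64(0.0576), array([0.479, 0.007, 0.056]), array([0.498, 0.027, 0.06 ]))<stdin>:5: RuntimeWarning: Mean of empty slice.
  ret = um.true_divide(
  return _methods._mean(a, axis=axis, dtype=dtype,
  ret = ret.dtype.type(ret / rcount)
Traceback (most recent call last):
ValueError: zero-size array to reduction operation minimum which has no identity
```

The wake key top reads 57.6 mm, so it is fully down. The spare key was hidden behind the fingers.

```bash
cat >> h.py <<'E'
def blob(w,c0,r,lo,hi):
    d=np.hypot(w[...,0]-c0[0],w[...,1]-c0[1]); m=(d<r)&(w[...,2]>lo)&(w[...,2]<hi); k=w[m]
    return (len(k),k.mean(0).round(4),k.min(0).round(3),k.max(0).round(3),cv2.minAreaRect(k[:,:2].astype(np.float32))) if len(k) else None
E
python3 - <<'E'
from h import *
bot.line_to([.4875,.0175,.20],.15)
bot.move_ptp([.5095,-.2385,.20],q(-86)); st()
c,w=cap("wrist","w3")
print("bar",blob(w,(.5095,-.2385),.032,.071,.081)); print("sq",blob(w,(.5136,-.2953),.012,.071,.081))
E
```

```text
8.26 [ 0.5097 -0.2363  0.1993] [-0.25  0.77 -0.4 ] -0.002
bar (1273, array([ 0.5124, -0.2419,  0.0754]), array([ 0.503, -0.265,  0.071]), array([ 0.521, -0.219,  0.078]), ((0.5117426514625549, -0.24210022389888763), (0.0162674393504858, 0.04568611457943916), 2.940106153488159))
sq (280, array([ 0.5157, -0.2981,  0.0751]), array([ 0.509, -0.305,  0.071]), array([ 0.521, -0.292,  0.078]), ((0.5151769518852234, -0.29854655265808105), (0.012029889039695263, 0.012157541699707508), 3.3780932426452637))
```

View pics/w3.png

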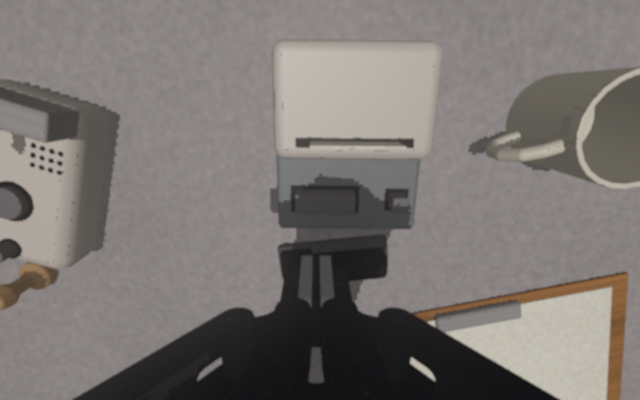

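The wrist view shows the bar key at (325,199), measuring 16 x 46 mm as it should, and the square key at (397,199) still up at 75 mm.

Run:
```python
from h import *
x,y=.5113,-.2410
press(x,y,-86.5,.076,.0105,8)
bot.line_to([x,y,.20],.15)
c,w=cap("wrist","w4")
print("bar",blob(w,(x,y),.02,.055,.083)); print("sq",blob(w,(.5152,-.2985),.012,.071,.081))
bot.move_ptp([.55,.262,.20],q(-90)); bot.wait(.2); st()
c,w=cap("wrist","w5")
print("plunger",blob(w,(.587,.263),.02,.055,.07)); print("dome",blob(w,(.587,.263),.06,.005,.07))
```

```text
9.24 [ 0.512  -0.2412  0.1141] [ 1.05  0.23 -0.26] -0.001
stopped True
10.69 [ 0.5113 -0.241   0.0917] [-1.87  1.23  7.56] 0.0
10.89 [ 0.5113 -0.241   0.0919] [-1.57  1.09  6.25] 0.0
bar (1917, array([ 0.5129, -0.2409,  0.0639]), array([ 0.492, -0.261,  0.058]), array([ 0.531, -0.221,  0.069]), ((0.511437177658081, -0.24085304141044617), (0.03937473148107529, 0.03954258933663368), 53.15936279296875))
sq (268, array([ 0.5158, -0.2982,  0.0752]), array([ 0.509, -0.305,  0.071]), array([ 0.521, -0.292,  0.077]), ((0.5154430866241455, -0.29851827025413513), (0.011686040088534355, 0.012442239560186863), 4.924973964691162))
13.85 [0.5505 0.2608 0.2   ] [-0.67  0.55 -0.65] -0.001
plunger (345, array([0.5916, 0.2659, 0.0622]), array([0.584, 0.259, 0.055]), array([0.599, 0.273, 0.065]), ((0.5912831425666809, 0.2660844326019287), (0.014656360261142254, 0.015286698006093502), 89.75048065185547))
dome (6910, array([0.5964, 0.2654, 0.0361]), array([0.548, 0.224, 0.005]), array([0.633, 0.309, 0.065]), ((0.5911863446235657, 0.26609277725219727), (0.08472918719053268, 0.08507915586233139), 22.78891372680664))
```

View pics/w5.png

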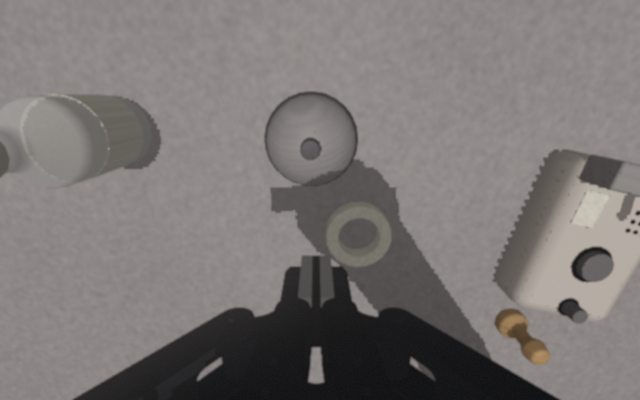

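The bell shows its plunger at (311,149), and the plunger and dome centres agree at (0.591, 0.266). The bar key top is about 68 mm, so it is down, and the square key is still up.

Run:
```python
from h import *
x,y=.591,.266
bot.line_to([x,y,.13],.15)
press(x,y,-90,.063,.005,6,v=.02)
bot.line_to([x,y,.11],.1); bot.line_to([.55,y,.2],.15); bot.wait(.3)
c,w=cap("wrist","w6"); st()
print("plunger",blob(w,(x,y),.02,.055,.07))
print("dome",blob(w,(x,y),.06,.005,.07))
print("spare",blob(w,(.4447,.0275),.007,.055,.075),"wake",blob(w,(.4883,.017),.008,.053,.075))
```

```text
15.14 [0.5917 0.2664 0.1014] [ 0.12 -0.32 -0.39] 0.002
stopped False
16.14 [0.5909 0.266  0.0834] [-1.37 -1.02  5.85] -0.002
16.34 [0.5909 0.266  0.0832] [-1.64 -1.08  4.27] -0.002
17.92 [0.55   0.2659 0.1993] [-0.7  -0.04 -0.83] -0.001
plunger (343, array([0.5916, 0.2658, 0.0623]), array([0.584, 0.259, 0.057]), array([0.599, 0.273, 0.064]), ((0.5912401080131531, 0.2657392919063568), (0.014968994073569775, 0.014403434470295906), 0.30571994185447693))
dome (6952, array([0.5964, 0.2659, 0.0361]), array([0.549, 0.223, 0.005]), array([0.633, 0.308, 0.064]), ((0.5911940932273865, 0.26555517315864563), (0.08476830273866653, 0.08466756343841553), 87.47929382324219))
spare (266, array([0.4462, 0.0294, 0.0632]), array([0.438, 0.021, 0.055]), array([0.451, 0.034, 0.067]), ((0.44476282596588135, 0.028127320110797882), (0.012851282022893429, 0.012708179652690887), 34.16043472290039)) wake (242, array([0.4884, 0.0171, 0.0577]), array([0.48 , 0.009, 0.056]), array([0.496, 0.025, 0.06 ]), ((0.4881970286369324, 0.016906768083572388), (0.01481192372739315, 0.015498572960495949), 60.03728103637695))
```

The plunger went about 5 mm down at about 4 N, past the 3 mm ring point. It came back up and the bell did not move. One last before/after check from the top, then hand in.

Run:
```python
from h import *
c,w=cap("top","top1")
print("bar",np.nanmedian(w[220:225,403:416,2]))
a=cv2.imread("pics/top0.png").astype(int); d=np.abs(a-c["color"][:,:,::-1].astype(int)).max(2)
for n,(u,v) in dict(stamp=(295,268),stapler=(411,253),tape=(230,228),mug=(487,194),sanit=(142,188),cup=(283,121),punch=(343,126)).items(): print(n,d[v-14:v+14,u-20:u+20].mean().round(1),end=" ")
bot.job_done()
```

```text
bar 0.06763349102525451
stamp 14.6 stapler 9.3 tape 50.1 mug 10.9 sanit 72.0 cup 8.7 punch 10.5 the job is handed in; nothing more can be done
```

View pics/top1.png

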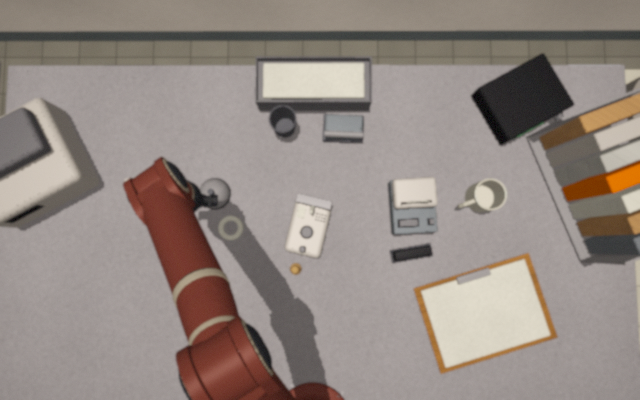

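The arm hides the sanitiser in this last view, so I compare the saved wrist pictures from before and after the tap.

Run:
```python
import numpy as np
from h import world
for f in ("top0","w5","w6"):
    w=world(dict(np.load(f"pics/{f}.npz")))
    m=(abs(w[...,0]-.59)<.1)&(abs(w[...,1]-.43)<.09)&(w[...,2]>.08)&(w[...,2]<.12); k=w[m]; print(f,len(k),np.median(k,0).round(3),k.min(0).round(3),k.max(0).round(3))
```

```text
top0 358 [0.591 0.431 0.103] [0.568 0.412 0.08 ] [0.627 0.47  0.12 ]
w5 6652 [0.605 0.426 0.102] [0.57  0.411 0.08 ] [0.631 0.459 0.12 ]
w6 6701 [0.605 0.426 0.102] [0.57  0.411 0.08 ] [0.631 0.463 0.12 ]
```

The sign-in is done and handed in at about 18 s, with the shut fingertips touching only the three targets, in the order asked.

| Target | Press | Check afterwards |
|---|---|---|
| Tester large key | 9.4 mm deep, about 7 N | Top at 57.7 mm, fully down |
| Printer bar key | 9.2 mm deep, 6–8 N | Top at about 68 mm, fully down |
| Bell plunger | About 5 mm deep, 4–6 N, past the 3 mm ring point | Back up at 62–63 mm; bell moved less than 1 mm |

- **Smaller keys:** The square key still stood up at 75 mm. The small round key read up to 67 mm, though edge pixels pulled its mean down to 63 mm.
- **Bystanders:** In the last top view the stamp, stapler, mug, pen cup and hole punch look unmoved. The tape roll looked in place too, though it was in the arm's shadow.
- **Sanitiser:** The arm hid it in that view, so I compared wrist pictures from before and after the tap, and it was in the same place.
- **Disagreements:** The top and wrist cameras differed by 3–5 mm on target positions. I mostly followed the wrist camera, and every contact came at the expected height. I could not hear the bell, so the ring is inferred from plunger travel and force.

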